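# Seat the round-bottomed planter in its display dish

## Robot

A 6-joint arm with a two-finger parallel gripper is mounted at the origin on the work surface. World frame = base frame: x ahead of the robot, y to its left, z up, the work surface at z = 0. Lengths are in m, angles in degrees, forces in N, time in s.
With the tool pointing down it reaches from about 0.4 to 0.825 m from the base axis. Payload 7 kg.
Tool frame: the origin (TCP) lies on the centre line of the jaws, within the pads' length; the fingertips stand 14 mm ahead of it and the grasp point (between the pads) lies 5 mm behind it; z points along the fingers, y is the line along which they close (so a half turn about z gives the same grasp; the last joint's range is limited). The gripper opens to 88 mm and grips with 3 to 60 N. Pads are 19 mm wide; open, the fingers measure 130 mm over their backs; the gripper's body (78 mm by 193 mm) begins 47 mm behind the grasp point.
Start: joints at [89.616, 20.546, 0.682, 0, -70.136, -16.507], TCP at [0.196, 0.646, 0.241] pointing down, gripper open.
Joint ranges: [-176.03, 176.03], [-82.01, 121.73], [-58.28, 71.71], [-173.87, 95.51], [-174.79, -0.11], [-173.66, 173.66]. Speed limits (degrees/s): [136.94, 136.94, 172.46, 180, 180, 180].

## Interface

Orientations are given as [roll, pitch, yaw] about the fixed x, y, z axes, in that order (R = Rz(yaw) Ry(pitch) Rx(roll)).
In Python, from plant import r gives the robot as it stands.
- The arm moves only by the tool send_rows, never from a script. Its argument "steps" is a list of rows, each an object with "dp": the shift along the tool's x, y, z in mm, a list of three; "roll": the turn about the tool's z in rad; "jaw": the opening in per cent of the stroke, from 0 (shut) to 100 (fully open). In form: [{"dp": [tx, ty, tz], "roll": roll, "jaw": jaw}, ...]. A call has 1 to 5 rows; each row is the pose to reach, as a shift and turn from the pose commanded when the call began, along the tool's axes at that moment; what a row does not reach only later rows make up. A row lasts 1/8 s, in which the tool goes at most 62.5 mm and 10.7 degrees, less where a joint would pass 70% of its speed; a pose out of reach is approached as far as the arm can. A call with a gripper value outside its range is refused whole. The fingers move at their own pace and stop on an object; "newtons" is the grip in N (left out, the last holds). Time passes only in rows, so rows that repeat a pose let the fingers close. It gives the time, the measured TCP pose, the force, the opening and the grip force at its end, in the units of the state.
- r.get_state(): the state, without advancing time (a new reading comes with each control period).
- r.capture(name): name is "side" or "top"; returns a dict with "image" (420x560x3 uint8, blue, green, red), "K" (3x3 intrinsics, pixels), "rvec" (rotation vector, rad) and "tvec" (3), from world to camera coordinates, as OpenCV has them. Camera axes: x right, y down, z forward; pixel columns grow to the right and rows downward; lengths in m; the calibration is good to about 2 mm. A picture is of the moment at which its call begins. There is no depth.
- r.close_job(): hands the job in; it is judged then, once.
The state is a dict: "time_s": time; "joints": joint angles; "qd": joint speeds; "joint_torque": joint torques, N m; "tcp_pos": TCP position; "eef_rot": TCP orientation; "contact_force": force on the tool from outside, world axes, zero at the start; "moment": the same for the moment, N m; "gripper_width": finger opening in m; "gripper_force": force on a finger pad.
Only numpy, scipy, OpenCV 4.12 (cv2) and the standard library are available. Lean on these libraries where they do the work, as an engineer would, in place of code of your own. Each camera call takes 0.05 s, during which the arm holds its last target. There are 200 camera calls.

## Task

Slide the round-bottomed succulent planter along the wooden display riser, without lifting it or tipping it over, until it drops into the dish that it fits (the wider of the two hollows) and sits there fully home, centred and upright. Leave the other things on the table where they are.

Things in the scene. Friction and masses are not known exactly. Their poses are not given: they have to be found in the camera images.
- planter: Loose terracotta bowl planter with small rigid succulents, 0.3 to 0.6 kg, starting on the middle block of the riser. Origin at the centre of its underside, z up. Radius at height, mm: flat foot 32 at 0, then convex: 37 at 6, 42 at 13, 46 at 21, widest 47 at 26, 44 at the rim at 46; plants reach 71 mm high within 36 mm of the axis. At 94 mm across it is too wide to grip.
- riser: Middle block of the fixed wooden display riser, flat top, 140 x 140 x 30 mm; origin at the centre of its underside, on the table. Two dish blocks of the same size stand flush against its +y and -y sides (in its frame), making one level strip 420 mm long (along its y) and 140 mm wide (its x), which stands turned about the vertical.
- wide_dish: Fixed end block, 140 x 140 x 30 mm, with the WIDE round hollow in the middle of its top. Origin at the centre of its underside, below the hollow centre. Hollow: 88 mm across at the top, 45-degree sides, flat floor 70 mm across, 9 mm deep (floor 21 mm above the origin). When home, the planter foot rests on that floor: its origin is 21 mm above this one. It may be at either end of the riser.
- narrow_dish: Fixed end block of the riser, the same size, with a NARROW hollow, 48 mm across at the top, 30 mm floor, 9 mm deep: too small for the planter. At the other end of the riser. Origin at the centre of its underside.
- pot: Bystander: empty loose flat-bottomed terracotta pot standing on the table, 72 mm across the rim, 65 mm high. Origin at the centre of its underside.
- jar: Bystander: closed paint jar, loose, 48 mm across, 60 mm high. Origin at the centre of its underside.
- brush: Bystander: loose paint brush lying flat, 180 mm long along its x. Origin under its middle.
- house: Bystander: loose wooden toy-house ornament standing on a foot 50 mm (its x) by 30 mm (its y), 74 mm high. Origin at the centre of its underside.

How it is judged:
By the outcome, as a careful person would: the job done as asked, in the order asked, and still so for the second after the job is handed in, with the robot touching nothing.
It also fails if it takes over 45 s, if anything falls off the work surface, if the arm or the gripper's body presses on something with over 40 N, if the wrist force passes 120 N, or if a joint passes its speed limit or range.

## Working session

There is one attempt and no reset: what is moved stays moved. The work goes in short steps, Python scripts to look and compute and a tool call to move; the robot and the scene stay as the last step left them, time stands still between calls to the robot, and variables do not carry over. Pictures are saved under pics/ and viewed, at most 10 in all, crops included, and the job is handed in when it is done.

Besides the shell and the picture viewer there is one more tool, called after "Emit:" by a JSON object that holds its "op" and its "data", one argument or row to a line. send_rows: Moves the arm, as the interface text tells. Its arguments: {"type":"object","properties":{"steps":{"type":"array","items":{"type":"object","properties":{"dp":{"type":"array","items":{"type":"number"}},"roll":{"type":"number"},"jaw":{"type":"number"}}}},"newtons":{"type":"number"}},"required":["steps"]}

```bash
mkdir -p pics
cat > h.py <<'E'
import numpy as np, cv2
from plant import r
def cam(n):
    c=r.capture(n); R=cv2.Rodrigues(np.array(c["rvec"],float))[0]; return c["image"],np.array(c["K"]),R,np.array(c["tvec"],float).ravel()
def ray(px,C,z):
    _,K,R,t=C; d=R.T@np.linalg.inv(K)@np.array([px[0],px[1],1.]); o=-R.T@t
    return o+d*(z-o[2])/d[2]
def proj(p,C):
    _,K,R,t=C; q=K@(R@np.array(p,float)+t); return q[:2]/q[2]
E
python3 - <<'E'
from h import *
for n in("top","side"):
    C=cam(n); cv2.imwrite(f"pics/{n}0.png",C[0]); print(n,-C[2].T@C[3],C[2][2])
s=r.get_state();print(s["tcp_pos"],s["eef_rot"],s["contact_force"],s["gripper_width"])
E
```

```text
top [ 0.22606452 -0.02347539  1.31960685] [ 0.22602203  0.02791571 -0.97372211]
side [ 0.17603717 -0.89664873  0.88887635] [ 0.27766688  0.70187609 -0.6559505 ]
[0.19601222 0.6454722  0.23971404] [ 1.79914616e+02 -7.75535283e-03 -1.68968739e+01] [0.16147912 0.6983303  0.25171424] 0.08777911788827804
```

View pics/top0.png

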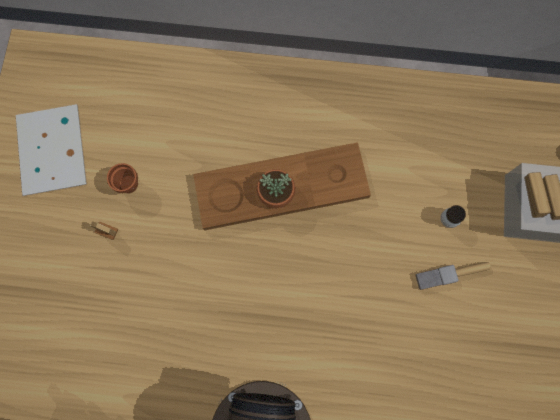

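View pics/side0.png

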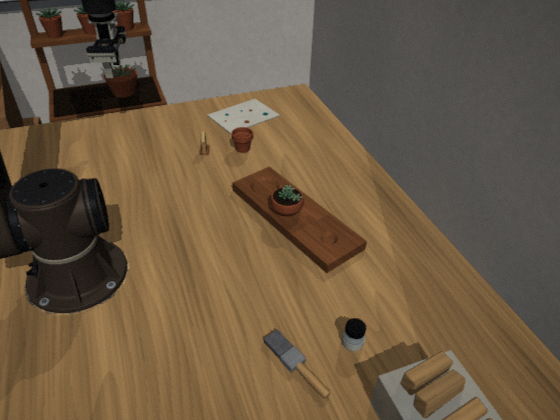

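The top view shows the riser with the wide dish at its left end (226,195), the planter at (276,188) and the narrow dish at (338,174). The side view agrees, with the planter at (288,200). The pot, house, jar and brush are all well clear of the strip.

Run:
```python
from h import *
C=cam("top"); S=cam("side")
for n,p,z in(("wide",(226,195),.03),("narrow",(338,174),.03),("planter rim",(276,188),.076),("pot",(123,178),.065),("house",(104,230),.05),("c1",(194,174),.03),("c2",(360,145),.03),("c3",(369,197),.03)):
    print(n,ray(p,C,z).round(4))
im=C[0][130:245,180:385]; 
cv2.imwrite("pics/crop.png",cv2.convertScaleAbs(cv2.resize(im,None,fx=3.9,fy=3.9,interpolation=cv2.INTER_CUBIC),alpha=2))
im=S[0][160:275,220:375]; 
cv2.imwrite("pics/crops.png",cv2.convertScaleAbs(cv2.resize(im,None,fx=5,fy=5,interpolation=cv2.INTER_CUBIC),alpha=2))
```

```text
wide [0.5392 0.15   0.03  ]
narrow [ 0.6234 -0.1188  0.03  ]
planter rim [0.5583 0.028  0.076 ]
pot [0.5451 0.3977 0.065 ]
house [0.4167 0.4249 0.05  ]
c1 [0.5837 0.2361 0.03  ]
c2 [ 0.705 -0.167  0.03 ]
c3 [ 0.5732 -0.1995  0.03  ]
```

View pics/crop.png

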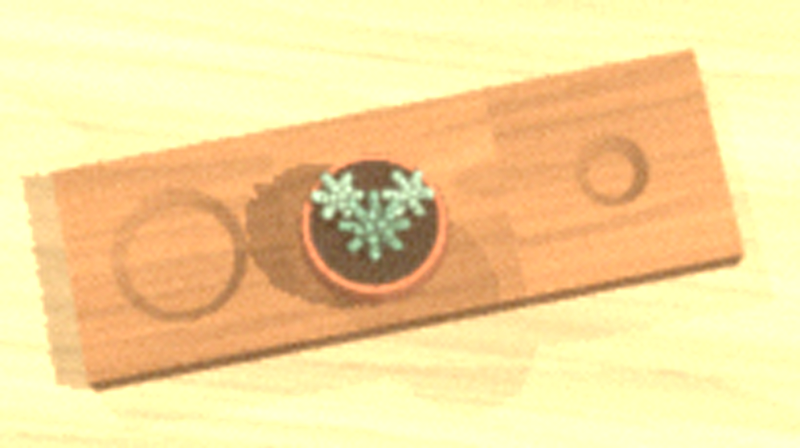

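View pics/crops.png

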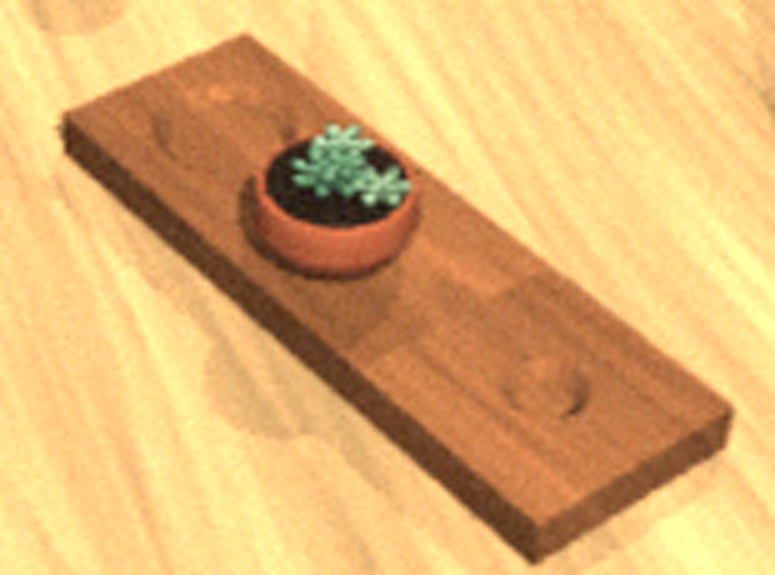

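In the crop, the wide hollow is centred at (180,254), the narrow one at (614,169) and the rim at (375,227). The top-face corners are (58,175), (693,50), (741,258) and (93,382). The side crop shows the planter standing upright.

Run:
```python
from h import *
C=cam("top"); S=cam("side")
f=lambda p:np.array(p)/3.9+[180,130]-.4
g=lambda p:np.array(p)/5+[220,160]-.4
W=ray(f((180,254)),C,.03);N=ray(f((614,169)),C,.03)
cs=[ray(f(p),C,.03) for p in((58,175),(693,50),(741,258),(93,382))]
c2=[ray(g(p),S,.03) for p in((243,35),(733,412),(537,540),(65,115))]
for c in(cs,c2):
    c=np.array(c);print([np.linalg.norm(c[i]-c[i-3]).round(4) for i in range(4)],c.mean(0)); u=(c[0]+c[3]-c[1]-c[2]);u/=np.linalg.norm(u);print("u",u,np.degrees(np.arctan2(u[1],u[0])),"wide",c.mean(0)+.14*u)
print(W,N,np.linalg.norm(W-N),(W+N)/2)
print("planter",ray(f((375,227)),C,.072), ray(f((375,227)),C,.056))
# rim by mask: terracotta
for X,roi,z in((C,(slice(160,215),slice(250,305)),.07),(S,(slice(180,220),slice(265,310)),.06)):
    m=cv2.cvtColor(X[0],cv2.COLOR_BGR2HSV); s=m[roi].reshape(-1,3); 
rimS=[ray(g(p),S,.076) for p in((255,185),(418,185),(335,130),(335,225))];print(np.array(rimS).round(4),np.mean(rimS[:2],0))
```

```text
[np.float64(0.4149), np.float64(0.1407), np.float64(0.4132), np.float64(0.1366)] [0.58068696 0.01691443 0.03      ]
u [-3.04988836e-01  9.52355926e-01 -2.68162914e-16] 107.75749224394293 wide [0.53798852 0.15024426 0.03      ]
[np.float64(0.4211), np.float64(0.1428), np.float64(0.4236), np.float64(0.1351)] [0.58337325 0.01642813 0.03      ]
u [-2.96318689e-01  9.55089124e-01 -2.62882869e-16] 107.23662859129527 wide [0.54188864 0.15014061 0.03      ]
[0.53986055 0.15066067 0.03      ] [ 0.62583345 -0.11617054  0.03      ] 0.28033949606073083 [0.582847   0.01724506 0.03      ]
planter [0.55978015 0.02876943 0.072     ] [0.5640599  0.02943945 0.056     ]
[[ 0.5219  0.0437  0.076 ]
 [ 0.6064  0.0144  0.076 ]
 [ 0.5812  0.0752  0.076 ]
 [ 0.551  -0.0024  0.076 ]] [0.56415465 0.02904874 0.076     ]
```

Emit:
{"op": "send_rows", "data": {
  "steps": [
    {"dp": [30,30,0],"roll": 0.1,"jaw": 45},
    {"dp": [70,70,0],"roll": 0.25,"jaw": 45},
    {"dp": [110,110,0],"roll": 0.4,"jaw": 45},
    {"dp": [150,150,0],"roll": 0.55,"jaw": 45},
    {"dp": [190,187,0],"roll": 0.7,"jaw": 45}
  ]
}}

```text
time_s: 0.92
tcp_pos: [0.3241, 0.41, 0.2408]
eef_rot: [-180.0, 0.0, -57.3]
contact_force: [1.3, 0.9, 0.3]
gripper_width: 0.0434
gripper_force: 0.0
```

```bash
cat > go.py <<'E'
import sys
from h import *
from scipy.spatial.transform import Rotation as Ro
x,y,z,yaw=map(float,sys.argv[1:5]); s=r.get_state(); R=Ro.from_euler("xyz",s["eef_rot"],degrees=True).as_matrix()
print("t",round(s["time_s"],2),"tcp",np.round(s["tcp_pos"],4),"rot",np.round(s["eef_rot"],2),"F",np.round(s["contact_force"],1),"w",round(s["gripper_width"],4))
print("dp",(R.T@(np.array([x,y,z])-s["tcp_pos"])*1000).round(1),"roll",np.radians((s["eef_rot"][2]-yaw+180)%360-180).round(3))
E
python3 go.py .577 -.055 .24 -79.7
```

```text
t 0.93 tcp [0.3241 0.41   0.2408] rot [-1.7997e+02  2.0000e-02 -5.7260e+01] F [1.3 0.9 0.3] w 0.0434
dp [527.9  38.8   0.6] roll 0.392
```

Emit:
{"op": "send_rows", "data": {
  "steps": [
    {"dp": [50,4,0],"roll": 0.08,"jaw": 45},
    {"dp": [100,8,0],"roll": 0.16,"jaw": 45},
    {"dp": [150,12,0],"roll": 0.24,"jaw": 45},
    {"dp": [200,15,0],"roll": 0.32,"jaw": 45},
    {"dp": [250,19,0],"roll": 0.39,"jaw": 45}
  ]
}}

```text
time_s: 1.55
tcp_pos: [0.4444, 0.1903, 0.2409]
eef_rot: [-180.0, 0.0, -79.5]
contact_force: [1.0, 0.3, -0.7]
gripper_width: 0.0396
gripper_force: 0.0
```

```bash
python3 go.py .577 -.055 .16 -79.7
```

```text
t 1.55 tcp [0.4444 0.1903 0.2409] rot [-1.7996e+02  3.0000e-02 -7.9470e+01] F [ 1.   0.3 -0.7] w 0.0396
dp [265.4 -85.4  80.9] roll 0.004
```

Emit:
{"op": "send_rows", "data": {
  "steps": [
    {"dp": [50,-17,0],"roll": 0,"jaw": 45},
    {"dp": [105,-35,0],"roll": 0,"jaw": 45},
    {"dp": [160,-52,20],"roll": 0,"jaw": 45},
    {"dp": [215,-70,50],"roll": 0,"jaw": 45},
    {"dp": [265,-85,80],"roll": 0,"jaw": 45}
  ]
}}

```text
time_s: 2.17
tcp_pos: [0.5773, -0.0545, 0.1604]
eef_rot: [-179.9, -0.0, -79.3]
contact_force: [1.1, 1.1, 0.8]
gripper_width: 0.0396
gripper_force: 0.0
```

Emit:
{"op": "send_rows", "data": {
  "steps": [
    {"dp": [0,0,0],"roll": 0,"jaw": 45},
    {"dp": [0,0,0],"roll": 0,"jaw": 45}
  ]
}}

```text
time_s: 2.42
tcp_pos: [0.5762, -0.053, 0.1606]
eef_rot: [180.0, -0.0, -79.4]
contact_force: [0.2, 0.3, 1.2]
gripper_width: 0.0392
gripper_force: 0.0
```

```bash
python3 - <<'E'
from h import *
T=[]
for n in("side","top"):
    C=cam(n); p=proj([.562,.029,.06],C).astype(int); w=(65,65)
    T.append(cv2.resize(C[0][p[1]-65:p[1]+65,p[0]-65:p[0]+65],(400,400),interpolation=2))
cv2.imwrite("pics/a.png",cv2.convertScaleAbs(np.hstack(T),alpha=1.8))
E
python3 go.py .577 -.055 .059 -79.7
```

```text
t 2.52 tcp [ 0.5765 -0.0519  0.1617] rot [-179.91    0.    -79.29] F [0.2 0.1 0. ] w 0.0399
dp [  3.2   0.2 102.7] roll 0.007
```

View pics/a.png

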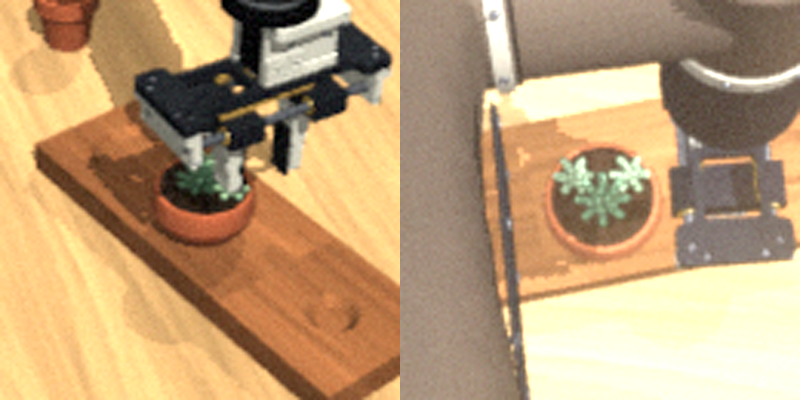

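The gripper is behind the planter: it is at about (735,200) in the top half, with the planter at (603,200). There is clear space between them, so I'll descend.

Emit:
{"op": "send_rows", "data": {
  "steps": [
    {"dp": [8,0,30],"roll": 0,"jaw": 45},
    {"dp": [8,0,65],"roll": 0,"jaw": 45},
    {"dp": [8,0,95],"roll": 0,"jaw": 45},
    {"dp": [8,0,102],"roll": 0,"jaw": 45},
    {"dp": [8,0,102],"roll": 0,"jaw": 45}
  ]
}}

```text
time_s: 3.15
tcp_pos: [0.5782, -0.0598, 0.0597]
eef_rot: [-179.9, -0.0, -79.3]
contact_force: [-0.4, -0.1, 0.2]
gripper_width: 0.0392
gripper_force: 0.0
```

```bash
python3 go.py .549 .099 .059 -79.7
```

```text
t 3.15 tcp [ 0.5782 -0.0598  0.0597] rot [-1.7994e+02 -1.0000e-02 -7.9260e+01] F [-0.4 -0.1  0.2] w 0.0392
dp [-161.4   -0.9    0.7] roll 0.008
```

Emit:
{"op": "send_rows", "data": {
  "steps": [
    {"dp": [-10,0,0],"roll": 0,"jaw": 45},
    {"dp": [-20,0,0],"roll": 0,"jaw": 45},
    {"dp": [-26,0,0],"roll": 0,"jaw": 45},
    {"dp": [-31,0,0],"roll": 0,"jaw": 45},
    {"dp": [-36,0,0],"roll": 0,"jaw": 45}
  ]
}}

```text
time_s: 3.78
tcp_pos: [0.571, -0.0248, 0.0588]
eef_rot: [-180.0, -0.0, -79.3]
contact_force: [0.2, -0.1, 0.3]
gripper_width: 0.0394
gripper_force: 0.0
```

Emit:
{"op": "send_rows", "data": {
  "steps": [
    {"dp": [-5,0,0],"roll": 0,"jaw": 45},
    {"dp": [-10,0,0],"roll": 0,"jaw": 45},
    {"dp": [-15,0,0],"roll": 0,"jaw": 45},
    {"dp": [-20,0,0],"roll": 0,"jaw": 45},
    {"dp": [-25,0,0],"roll": 0,"jaw": 45}
  ]
}}

```text
time_s: 4.4
tcp_pos: [0.5661, -0.0005, 0.0587]
eef_rot: [180.0, -0.0, -79.3]
contact_force: [0.2, -3.7, 1.0]
gripper_width: 0.0397
gripper_force: 1.6
```

Emit:
{"op": "send_rows", "data": {
  "steps": [
    {"dp": [-5,0,0],"roll": 0,"jaw": 45},
    {"dp": [-10,0,0],"roll": 0,"jaw": 45},
    {"dp": [-15,0,0],"roll": 0,"jaw": 45},
    {"dp": [-20,0,0],"roll": 0,"jaw": 45},
    {"dp": [-25,0,0],"roll": 0,"jaw": 45}
  ]
}}

```text
time_s: 5.03
tcp_pos: [0.5617, 0.0243, 0.0588]
eef_rot: [180.0, -0.0, -79.3]
contact_force: [0.2, -3.1, -0.1]
gripper_width: 0.0395
gripper_force: 1.6
```

Emit:
{"op": "send_rows", "data": {
  "steps": [
    {"dp": [-5,0,0],"roll": 0,"jaw": 45},
    {"dp": [-10,0,0],"roll": 0,"jaw": 45},
    {"dp": [-15,0,0],"roll": 0,"jaw": 45},
    {"dp": [-20,0,0],"roll": 0,"jaw": 45},
    {"dp": [-25,0,0],"roll": 0,"jaw": 45}
  ]
}}

```text
time_s: 5.65
tcp_pos: [0.5571, 0.0488, 0.0588]
eef_rot: [180.0, -0.0, -79.3]
contact_force: [1.5, -3.3, 1.1]
gripper_width: 0.0397
gripper_force: 1.7
```

```bash
python3 - <<'E'
from h import *
T=[]
for n in("side","top"):
    C=cam(n); p=proj([.55,.11,.06],C).astype(int)
    print(n,p,-65)
    T.append(cv2.resize(C[0][p[1]-65:p[1]+65,p[0]-65:p[0]+65],(400,400),interpolation=2))
cv2.imwrite("pics/b.png",cv2.convertScaleAbs(np.hstack(T),alpha=1.8))
E
python3 go.py .549 .099 .059 -79.7
```

```text
side [271 185] -65
top [241 189] -65
t 5.75 tcp [0.5571 0.0491 0.0587] rot [-1.7999e+02  2.0000e-02 -7.9320e+01] F [ 1.5 -1.6 -0.2] w 0.0395
dp [-50.5  -1.3  -0.3] roll 0.007
```

View pics/b.png

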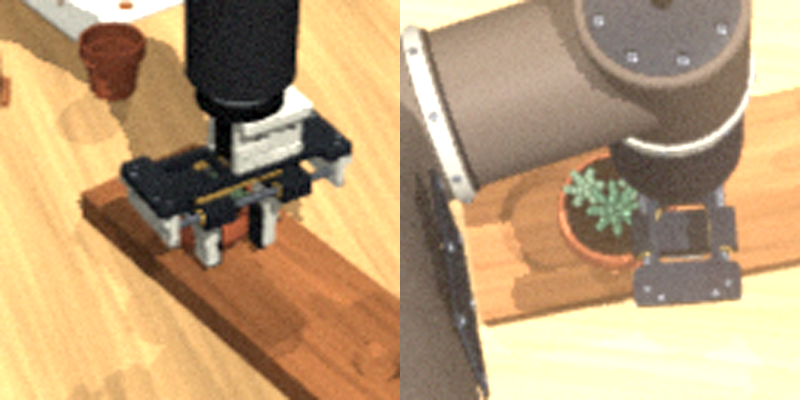

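The planter is cradled between the fingers and upright, with its rim at about (605,210) in the top half, heading for the dish. I'll continue slowly.

Emit:
{"op": "send_rows", "data": {
  "steps": [
    {"dp": [-4,0,0],"roll": 0,"jaw": 45},
    {"dp": [-8,0,0],"roll": 0,"jaw": 45},
    {"dp": [-12,0,0],"roll": 0,"jaw": 45},
    {"dp": [-16,-0.5,0],"roll": 0,"jaw": 45},
    {"dp": [-20,-0.5,0],"roll": 0,"jaw": 45}
  ]
}}

```text
time_s: 6.38
tcp_pos: [0.5541, 0.0684, 0.059]
eef_rot: [-180.0, -0.0, -79.3]
contact_force: [0.5, -5.3, 4.9]
gripper_width: 0.0393
gripper_force: 2.9
```

Emit:
{"op": "send_rows", "data": {
  "steps": [
    {"dp": [-3,0,0],"roll": 0,"jaw": 45},
    {"dp": [-6,0,0],"roll": 0,"jaw": 45},
    {"dp": [-9,0,0],"roll": 0,"jaw": 45},
    {"dp": [-12,0,0],"roll": 0,"jaw": 45},
    {"dp": [-15,-0.5,0],"roll": 0,"jaw": 45}
  ]
}}

```text
time_s: 7.0
tcp_pos: [0.5518, 0.0835, 0.0587]
eef_rot: [-180.0, 0.0, -79.3]
contact_force: [1.7, -2.6, 1.1]
gripper_width: 0.0394
gripper_force: 1.7
```

Emit:
{"op": "send_rows", "data": {
  "steps": [
    {"dp": [-2,0,0],"roll": 0,"jaw": 45},
    {"dp": [-4,0,0],"roll": 0,"jaw": 45},
    {"dp": [-6,0,0],"roll": 0,"jaw": 45},
    {"dp": [-8,0,0],"roll": 0,"jaw": 45},
    {"dp": [-10,0,0],"roll": 0,"jaw": 45}
  ]
}}

```text
time_s: 7.62
tcp_pos: [0.5497, 0.0929, 0.0587]
eef_rot: [180.0, -0.0, -79.3]
contact_force: [0.5, -3.1, -0.1]
gripper_width: 0.0396
gripper_force: 1.7
```

```bash
python3 - <<'E'
from h import *
T=[]
for n in("side","top"):
    C=cam(n); p=proj([.54,.15,.06],C).astype(int)
    print(n,p,-65)
    T.append(cv2.resize(C[0][p[1]-65:p[1]+65,p[0]-65:p[0]+65],(400,400),interpolation=2))
cv2.imwrite("pics/c.png",cv2.convertScaleAbs(np.hstack(T),alpha=1.8))
E
python3 go.py .549 .099 .059 -79.7
```

```text
side [264 177] -65
top [224 191] -65
t 7.72 tcp [0.5497 0.0931 0.0587] rot [ 1.7999e+02  1.0000e-02 -7.9340e+01] F [-0.1 -2.8 -1.1] w 0.0395
dp [-5.9 -0.4 -0.3] roll 0.006
```

View pics/c.png

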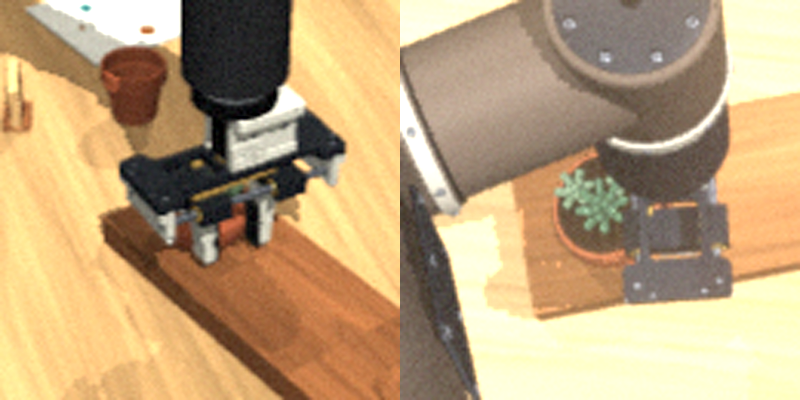

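The planter is tilted slightly forward as it enters the hollow, with its rim at about (600,208) in the top half. About 6 mm remain.

Emit:
{"op": "send_rows", "data": {
  "steps": [
    {"dp": [-1,0,0],"roll": 0,"jaw": 45},
    {"dp": [-2,0,0],"roll": 0,"jaw": 45},
    {"dp": [-3,0,0],"roll": 0,"jaw": 45},
    {"dp": [-4,0,0],"roll": 0,"jaw": 45}
  ]
}}

```text
time_s: 8.22
tcp_pos: [0.5491, 0.0969, 0.0587]
eef_rot: [180.0, -0.0, -79.3]
contact_force: [0.2, -3.1, 1.4]
gripper_width: 0.0398
gripper_force: 1.7
```

Emit:
{"op": "send_rows", "data": {
  "steps": [
    {"dp": [-0.7,0,0],"roll": 0,"jaw": 45},
    {"dp": [-1.4,0,0],"roll": 0,"jaw": 45},
    {"dp": [-2,0,0],"roll": 0,"jaw": 45},
    {"dp": [-2,0,0],"roll": 0,"jaw": 45}
  ]
}}

```text
time_s: 8.72
tcp_pos: [0.5487, 0.0989, 0.0588]
eef_rot: [-180.0, 0.0, -79.3]
contact_force: [0.8, -2.5, 0.5]
gripper_width: 0.0396
gripper_force: 1.5
```

Emit:
{"op": "send_rows", "data": {
  "steps": [
    {"dp": [15,0,0],"roll": 0,"jaw": 45},
    {"dp": [40,0,0],"roll": 0,"jaw": 45},
    {"dp": [75,0,0],"roll": 0,"jaw": 45},
    {"dp": [110,0,-20],"roll": 0,"jaw": 45},
    {"dp": [150,0,-60],"roll": 0,"jaw": 45}
  ]
}}

```text
time_s: 9.35
tcp_pos: [0.5755, -0.0502, 0.1179]
eef_rot: [179.8, 0.0, -79.3]
contact_force: [1.7, -0.9, -0.8]
gripper_width: 0.0391
gripper_force: 0.0
```

Emit:
{"op": "send_rows", "data": {
  "steps": [
    {"dp": [40,0,-10],"roll": 0,"jaw": 45},
    {"dp": [80,0,-20],"roll": 0,"jaw": 45},
    {"dp": [120,0,-30],"roll": 0,"jaw": 45},
    {"dp": [120,0,-30],"roll": 0,"jaw": 45}
  ]
}}

```text
time_s: 9.85
tcp_pos: [0.5992, -0.1695, 0.1493]
eef_rot: [-179.9, -0.0, -79.5]
contact_force: [-0.9, 0.8, 0.3]
gripper_width: 0.0393
gripper_force: 0.0
```

Run:
```python
from h import *
T=[]
for n in("side","top"):
    C=cam(n); p=proj([.54,.15,.06],C).astype(int)
    print(n,p,-40)
    I=cv2.resize(C[0][p[1]-40:p[1]+40,p[0]-40:p[0]+40],(400,400),interpolation=2)
    I=cv2.convertScaleAbs(I,alpha=1.8)
    T.append(I)
    a=np.linspace(0,6.28,200)
    for rad,z in((.047,.047),(.044,.067)):
        q=np.array([proj([.54+rad*np.cos(t),.15+rad*np.sin(t),z],C) for t in a]); print(rad,z,((q-p+40)*5+2).min(0).round(),((q-p+40)*5+2).max(0).round())
cv2.imwrite("pics/d.png",np.hstack(T))
```

```text
side [264 177] -40
0.047 0.047 [122. 177.] [282. 274.]
0.044 0.067 [127. 153.] [278. 243.]
top [224 191] -40
0.047 0.047 [112. 119.] [305. 306.]
0.044 0.067 [112. 113.] [296. 291.]
```

View pics/d.png

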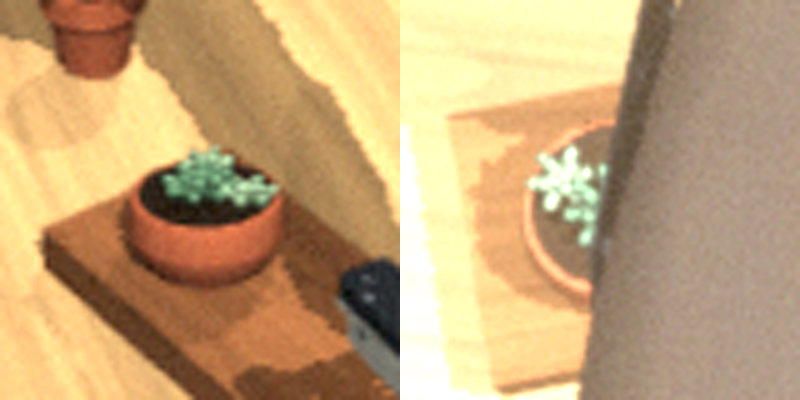

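In the side half the planter looks upright, spanning columns 124–285. In the top half the arm hides part of it. Its left edge is at 523, where I expected 512, so it may be a few mm short. I'll clear the view and measure.

Emit:
{"op": "send_rows", "data": {
  "steps": [
    {"dp": [35,25,-30],"roll": 0,"jaw": 45},
    {"dp": [70,55,-60],"roll": 0,"jaw": 45},
    {"dp": [110,90,-60],"roll": 0,"jaw": 45},
    {"dp": [145,125,-60],"roll": 0,"jaw": 45},
    {"dp": [180,160,-60],"roll": 0,"jaw": 45}
  ]
}}

```text
time_s: 10.58
tcp_pos: [0.4739, -0.3732, 0.2087]
eef_rot: [-180.0, 0.0, -79.3]
contact_force: [-0.0, -0.9, -0.3]
gripper_width: 0.0397
gripper_force: 0.0
```

Emit:
{"op": "send_rows", "data": {
  "steps": [
    {"dp": [35,30,0],"roll": 0,"jaw": 45},
    {"dp": [70,65,0],"roll": 0,"jaw": 45},
    {"dp": [105,97,0],"roll": 0,"jaw": 45},
    {"dp": [105,97,0],"roll": 0,"jaw": 45}
  ]
}}

```text
time_s: 11.08
tcp_pos: [0.3972, -0.4954, 0.208]
eef_rot: [180.0, 0.0, -79.5]
contact_force: [0.2, 0.3, 0.1]
gripper_width: 0.0393
gripper_force: 0.0
```

Run:
```python
from h import *
T=[]
for n in("side","top"):
    C=cam(n); cv2.imwrite(f"pics/e_{n}.png",C[0]); p=proj([.54,.15,.06],C).astype(int)
    I=cv2.resize(C[0][p[1]-28:p[1]+28,p[0]-28:p[0]+28],(400,400),interpolation=2)
    T.append(cv2.convertScaleAbs(I,alpha=1.8)); k=400/56
    a=np.linspace(0,6.28,200)
    for nm,c,dz in(("home",(.54,.15),0),("up9",(.54,.15),.009)):
      for rad,z in((.039,.030),(.047,.047),(.044,.067)):
        q=(np.array([proj([c[0]+rad*np.cos(t),c[1]+rad*np.sin(t),z+dz],C) for t in a])-p+28.5)*k; print(n,nm,rad,z,q.min(0).round(),q.max(0).round())
cv2.imwrite("pics/e.png",np.hstack(T))
```

```text
side home 0.039 0.03 [110. 212.] [298. 327.]
side home 0.047 0.047 [ 90. 168.] [318. 307.]
side home 0.044 0.067 [ 96. 134.] [312. 263.]
side up9 0.039 0.03 [110. 195.] [298. 310.]
side up9 0.047 0.047 [ 89. 151.] [318. 289.]
side up9 0.044 0.067 [ 96. 116.] [312. 245.]
top home 0.039 0.03 [105. 121.] [331. 341.]
top home 0.047 0.047 [75. 85.] [351. 353.]
top home 0.044 0.067 [76. 76.] [338. 331.]
top up9 0.039 0.03 [101. 114.] [329. 335.]
top up9 0.047 0.047 [71. 77.] [350. 347.]
top up9 0.044 0.067 [72. 69.] [336. 325.]
```

View pics/e.png

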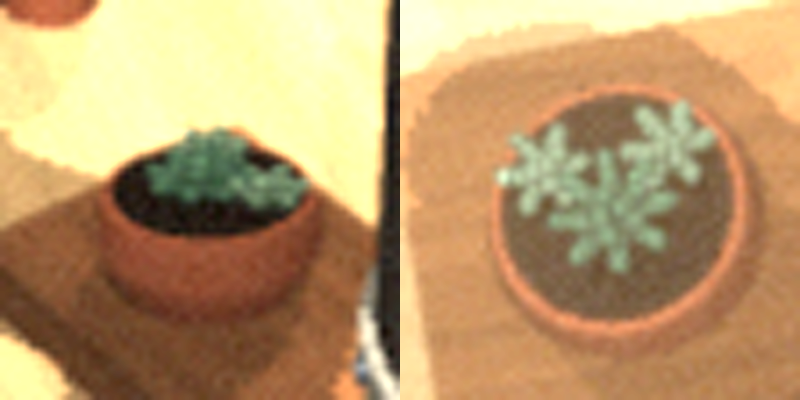

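Run:
```python
from h import *
from scipy.optimize import least_squares
def soil(im,c,n):
    x,y=int(c[0]),int(c[1]); I=cv2.resize(im[y-28:y+28,x-28:x+28],None,fx=8,fy=8,interpolation=2).astype(float)
    b,g,rr=cv2.split(cv2.GaussianBlur(I,(0,0),4)); 
    t=(rr-g)/(rr+g+b+1)   # terracotta redness
    v=rr
    # radial rim: red-channel peak minus soil -> inner boundary = dark-or-green connected region
    m=((rr<0.5*np.percentile(rr,60))|(g>rr*1.02)).astype(np.uint8)
    m=cv2.morphologyEx(m,cv2.MORPH_OPEN,np.ones((9,9)))
    k,l,s,ce=cv2.connectedComponentsWithStats(m); L=l[int(224-(0 if n=="top" else 16)),224]
    mm=(l==L)&(l>0); h=cv2.convexHull(cv2.findContours(mm.astype(np.uint8),0,1)[0][0])
    out=I.astype(np.uint8); out=cv2.convertScaleAbs(out,alpha=1.8); cv2.drawContours(out,[h],-1,(255,0,0),2)
    (cx,cy),ax,an=cv2.fitEllipse(h); bb=cv2.boundingRect(h)
    f=lambda u,w:((u+.5)/8-.5+x-28,(w+.5)/8-.5+y-28)
    return f(cx,cy),f(bb[0],bb[1]),(bb[2]/8,bb[3]/8),ax,an,cv2.resize(out,(390,290)) 
outs=[]
cal={n:cam(n) for n in("top","side")}
for tag,P in(("start",(.562,.029,.07)),("now",(.54,.15,.062))):
    pts={}
    row=[]
    for n in("top","side"):
        im=cv2.imread(f"pics/{n}0.png" if tag=="start" else f"pics/e_{n}.png")
        s=soil(im,proj(P,cal[n]),n); row.append(s[5]); pts[n]=s[0]; print(tag,n,np.round(s[0],2),"bbox",np.round(s[1],1),np.round(s[2],1),"ax",np.round(np.array(s[3])/8,1),round(s[4]))
    sol=least_squares(lambda X:np.r_[proj(X,cal["top"])-pts["top"],proj(X,cal["side"])-pts["side"]],P)
    print(tag,sol.x.round(4),sol.fun.round(2)); outs.append(np.hstack(row))
cv2.imwrite("pics/f.png",np.vstack(outs))
```

```text
start top [275.32 183.2 ] bbox [260.2 173.7] [29.9 22.5] ax [23.8 30.4] 90
start side [286.87 195.2 ] bbox [272.9 185.1] [28.  19.6] ax [19.6 27.5] 92
start [0.5671 0.0311 0.0794] [-0.21  0.72  0.83 -0.25]
now top [224.91 188.11] bbox [210.1 177.8] [28.6 22.5] ax [22.6 29.4] 70
now side [264.56 175.04] bbox [251.1 167.1] [27.2 15.1] ax [14.9 26.6] 90
now [0.5441 0.1496 0.0708] [-0.2   0.71  0.86 -0.25]
```

View pics/f.png

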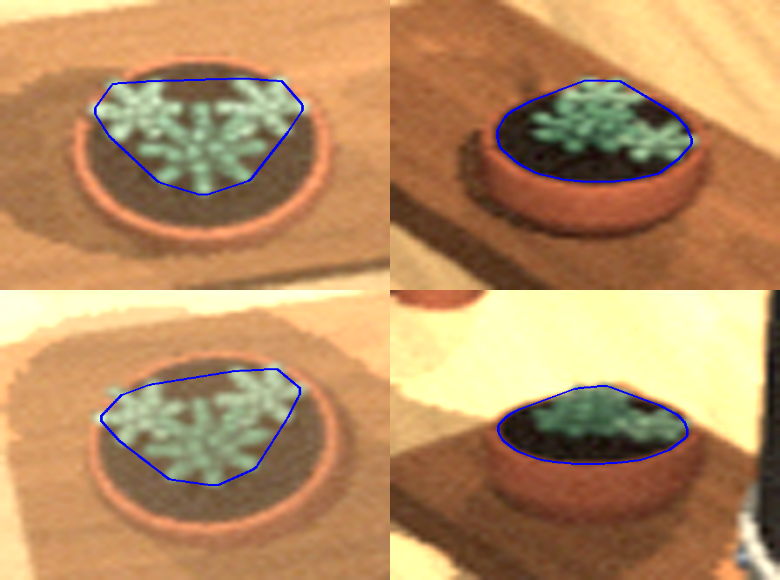

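The side view shows the soil ellipse flattened from 19.6 to 15.1 px. So the planter is still leaning about 10° forward, with the rear of its foot on the hollow's lip. It needs a few more mm of push, so I'm going back to it.

Emit:
{"op": "send_rows", "data": {
  "steps": [
    {"dp": [-35,-30,0],"roll": 0,"jaw": 45},
    {"dp": [-75,-65,0],"roll": 0,"jaw": 45},
    {"dp": [-120,-105,0],"roll": 0,"jaw": 45},
    {"dp": [-165,-145,0],"roll": 0,"jaw": 45},
    {"dp": [-210,-190,0],"roll": 0,"jaw": 45}
  ]
}}

```text
time_s: 11.9
tcp_pos: [0.5471, -0.2503, 0.2093]
eef_rot: [-179.9, -0.0, -79.2]
contact_force: [1.0, -1.0, -0.2]
gripper_width: 0.0393
gripper_force: 0.0
```

```bash
python3 go.py .575 -.04 .14 -79.7
```

```text
t 11.9 tcp [ 0.5471 -0.2503  0.2093] rot [-1.7995e+02 -1.0000e-02 -7.9220e+01] F [ 1.  -1.  -0.2] w 0.0393
dp [-201.4  -66.6   69.3] roll 0.008
```

Emit:
{"op": "send_rows", "data": {
  "steps": [
    {"dp": [-40,-15,10],"roll": 0,"jaw": 45},
    {"dp": [-80,-30,25],"roll": 0,"jaw": 45},
    {"dp": [-120,-45,40],"roll": 0,"jaw": 45},
    {"dp": [-160,-58,55],"roll": 0,"jaw": 45},
    {"dp": [-200,-67,69],"roll": 0.008,"jaw": 45}
  ]
}}

```text
time_s: 12.52
tcp_pos: [0.575, -0.0416, 0.1395]
eef_rot: [-180.0, 0.0, -79.7]
contact_force: [0.3, 0.3, 0.3]
gripper_width: 0.0398
gripper_force: 0.0
```

Emit:
{"op": "send_rows", "data": {
  "steps": [
    {"dp": [0,0,20],"roll": 0,"jaw": 45},
    {"dp": [0,0,45],"roll": 0,"jaw": 45},
    {"dp": [0,0,70],"roll": 0,"jaw": 45},
    {"dp": [0,0,81],"roll": 0,"jaw": 45},
    {"dp": [0,0,81],"roll": 0,"jaw": 45}
  ]
}}

```text
time_s: 13.15
tcp_pos: [0.5746, -0.044, 0.0585]
eef_rot: [179.9, -0.0, -79.7]
contact_force: [0.5, -0.5, 0.5]
gripper_width: 0.0397
gripper_force: 0.0
```

```bash
python3 go.py .549 .099 .059 -79.7
```

```text
t 13.15 tcp [ 0.5746 -0.044   0.0585] rot [ 1.7994e+02 -1.0000e-02 -7.9740e+01] F [ 0.5 -0.5  0.5] w 0.0397
dp [-145.2   -0.3   -0.6] roll -0.001
```

Emit:
{"op": "send_rows", "data": {
  "steps": [
    {"dp": [-25,0,0],"roll": 0,"jaw": 45},
    {"dp": [-55,0,0],"roll": 0,"jaw": 45},
    {"dp": [-85,0,0],"roll": 0,"jaw": 45},
    {"dp": [-110,0,0],"roll": 0,"jaw": 45},
    {"dp": [-125,0,0],"roll": 0,"jaw": 45}
  ]
}}

```text
time_s: 13.78
tcp_pos: [0.5533, 0.0799, 0.06]
eef_rot: [-179.9, 0.0, -79.7]
contact_force: [0.0, -1.3, 0.0]
gripper_width: 0.0396
gripper_force: 0.0
```

Emit:
{"op": "send_rows", "data": {
  "steps": [
    {"dp": [-5,0,0],"roll": 0,"jaw": 45},
    {"dp": [-10,0,0],"roll": 0,"jaw": 45},
    {"dp": [-14,0,0],"roll": 0,"jaw": 45},
    {"dp": [-17,0,0],"roll": 0,"jaw": 45},
    {"dp": [-19,0,0],"roll": 0,"jaw": 45}
  ]
}}

```text
time_s: 14.4
tcp_pos: [0.5491, 0.0965, 0.0585]
eef_rot: [179.9, -0.0, -79.8]
contact_force: [-0.4, -2.6, -1.3]
gripper_width: 0.0397
gripper_force: 1.4
```

Emit:
{"op": "send_rows", "data": {
  "steps": [
    {"dp": [-1,0,0],"roll": 0,"jaw": 45},
    {"dp": [-2,0,0],"roll": 0,"jaw": 45},
    {"dp": [-3,0,0],"roll": 0,"jaw": 45}
  ]
}}

```text
time_s: 14.78
tcp_pos: [0.5488, 0.1, 0.0587]
eef_rot: [180.0, -0.0, -79.8]
contact_force: [0.9, -2.1, -0.8]
gripper_width: 0.0394
gripper_force: 1.4
```

Emit:
{"op": "send_rows", "data": {
  "steps": [
    {"dp": [-1,0,0],"roll": 0,"jaw": 45},
    {"dp": [-2,0,0],"roll": 0,"jaw": 45}
  ]
}}

```text
time_s: 15.02
tcp_pos: [0.5485, 0.1021, 0.0588]
eef_rot: [-180.0, -0.0, -79.8]
contact_force: [1.0, -2.5, -0.6]
gripper_width: 0.0394
gripper_force: 1.4
```

Emit:
{"op": "send_rows", "data": {
  "steps": [
    {"dp": [-1,0,0],"roll": 0,"jaw": 45},
    {"dp": [-2,0,0],"roll": 0,"jaw": 45}
  ]
}}

```text
time_s: 15.28
tcp_pos: [0.5482, 0.1041, 0.0588]
eef_rot: [-180.0, -0.0, -79.8]
contact_force: [-0.1, -1.9, -0.2]
gripper_width: 0.0393
gripper_force: 1.4
```

Emit:
{"op": "send_rows", "data": {
  "steps": [
    {"dp": [-1,0,0],"roll": 0,"jaw": 45},
    {"dp": [-2,0,0],"roll": 0,"jaw": 45}
  ]
}}

```text
time_s: 15.52
tcp_pos: [0.5478, 0.1061, 0.0588]
eef_rot: [-180.0, 0.0, -79.8]
contact_force: [0.3, -4.0, 0.3]
gripper_width: 0.0396
gripper_force: 1.4
```

Emit:
{"op": "send_rows", "data": {
  "steps": [
    {"dp": [0,0,0],"roll": 0,"jaw": 45}
  ]
}}

```text
time_s: 15.65
tcp_pos: [0.5478, 0.1061, 0.0588]
eef_rot: [-180.0, 0.0, -79.8]
contact_force: [0.4, -2.8, -1.2]
gripper_width: 0.039
gripper_force: 1.2
```

Emit:
{"op": "send_rows", "data": {
  "steps": [
    {"dp": [10,0,0],"roll": 0,"jaw": 45},
    {"dp": [40,0,0],"roll": 0,"jaw": 45},
    {"dp": [80,0,0],"roll": 0,"jaw": 45},
    {"dp": [130,0,0],"roll": 0,"jaw": 45},
    {"dp": [180,0,0],"roll": 0,"jaw": 45}
  ]
}}

```text
time_s: 16.27
tcp_pos: [0.5803, -0.0727, 0.0591]
eef_rot: [-179.9, 0.0, -79.8]
contact_force: [0.7, -0.1, 0.2]
gripper_width: 0.0396
gripper_force: 0.0
```

Emit:
{"op": "send_rows", "data": {
  "steps": [
    {"dp": [45,0,-40],"roll": 0,"jaw": 45},
    {"dp": [90,0,-70],"roll": 0,"jaw": 45},
    {"dp": [90,0,-70],"roll": 0,"jaw": 45}
  ]
}}

```text
time_s: 16.65
tcp_pos: [0.5976, -0.163, 0.1315]
eef_rot: [-179.7, -0.1, -80.0]
contact_force: [0.2, -0.1, -0.4]
gripper_width: 0.0393
gripper_force: 0.0
```

```bash
cat > look.py <<'E'
from h import *
S=cam("side"); cv2.imwrite("pics/s_%d.png"%(r.get_state()["time_s"]*100),S[0])
def soil(im,c):
    x,y=int(c[0]),int(c[1]); I=cv2.resize(im[y-28:y+28,x-28:x+28],None,fx=8,fy=8,interpolation=2).astype(float)
    b,g,rr=cv2.split(cv2.GaussianBlur(I,(0,0),4))
    m=((rr<0.5*np.percentile(rr,60))|(g>rr*1.02)).astype(np.uint8)
    m=cv2.morphologyEx(m,cv2.MORPH_OPEN,np.ones((9,9)))
    l=cv2.connectedComponents(m)[1]; mm=(l==l[208,224])&(l>0)
    h=cv2.convexHull(cv2.findContours(mm.astype(np.uint8),0,1)[0][0])[:,0]/8+[x-28,y-28]
    # red (terracotta) bottom profile in centre column
    return h
for t,im,P in(("start",cv2.imread("pics/side0.png"),(.562,.029,.07)),("before",cv2.imread("pics/e_side.png"),(.54,.15,.062)),("now",S[0],(.54,.15,.062))):
    h=soil(im,proj(P,S)); lo,hi=h.min(0),h.max(0)
    a=ray(((lo[0]+hi[0])/2,hi[1]),S,P[2]) 
    print(t,"cols",lo[0].round(1),hi[0].round(1),"rows",lo[1].round(1),hi[1].round(1),"size",(hi-lo).round(1))
# expected soil/rim-front row, home, upright, inner rim ~40 mm
for c,z in(((.562,.029),.076),((.54,.15),.067)):
    q=np.array([proj([c[0]+.04*np.cos(t),c[1]+.04*np.sin(t),z],S) for t in np.linspace(0,6.28,100)]); print("exp",q.min(0).round(1),q.max(0).round(1))
E
python3 look.py
```

```text
start cols 273.4 301.2 rows 185.5 205.0 size [27.9 19.5]
before cols 251.5 278.6 rows 167.5 182.5 size [27.1 15. ]
now cols 251.0 277.4 rows 165.6 183.2 size [26.4 17.6]
exp [271.6 187.8] [300.8 206.2]
exp [250.3 168. ] [277.8 184.4]
```

Upright now: the side ellipse is 17.6 px high and its rows match those predicted for home. I'll clear the top view for a numeric centring check.

Emit:
{"op": "send_rows", "data": {
  "steps": [
    {"dp": [35,25,-30],"roll": 0,"jaw": 45},
    {"dp": [70,55,-70],"roll": 0,"jaw": 45},
    {"dp": [110,90,-75],"roll": 0,"jaw": 45},
    {"dp": [145,125,-75],"roll": 0,"jaw": 45},
    {"dp": [180,160,-75],"roll": 0,"jaw": 45}
  ]
}}

```text
time_s: 17.32
tcp_pos: [0.469, -0.3652, 0.203]
eef_rot: [180.0, 0.1, -79.7]
contact_force: [-0.1, -0.7, -0.0]
gripper_width: 0.0393
gripper_force: 0.0
```

Emit:
{"op": "send_rows", "data": {
  "steps": [
    {"dp": [35,30,0],"roll": 0,"jaw": 45},
    {"dp": [70,65,0],"roll": 0,"jaw": 45},
    {"dp": [105,97,0],"roll": 0,"jaw": 45},
    {"dp": [105,97,0],"roll": 0,"jaw": 45}
  ]
}}

```text
time_s: 17.82
tcp_pos: [0.3914, -0.4868, 0.2023]
eef_rot: [179.9, 0.1, -80.0]
contact_force: [-0.2, 0.5, 0.4]
gripper_width: 0.0394
gripper_force: 0.0
```

```bash
cat > ring.py <<'E'
from h import *
C=cam("top"); cv2.imwrite("pics/g_top.png",C[0])
def ring(im,P):
    # radial search for the bright red rim crest around the guess, ellipse fit
    c=proj(P,C); I=cv2.GaussianBlur(im,(0,0),.7).astype(np.float32)
    f=I[:,:,2]-I[:,:,1]
    pts=[]
    for _ in range(3):
        pts=[];rad=np.arange(15,22,.1)
        for a in np.linspace(0,2*np.pi,90,endpoint=False):
            v=cv2.remap(f,(c[0]+rad*np.cos(a)).astype(np.float32)[None],(c[1]+rad*np.sin(a)).astype(np.float32)[None],1)[0]
            pts.append(c+rad[v.argmax()]*np.array([np.cos(a),np.sin(a)]))
        pts=np.array(pts,np.float32); d=np.linalg.norm(pts-c,axis=1)
        k=abs(d-np.median(d))<1.2
        e=cv2.fitEllipseAMS(pts[k]); c=np.array(e[0])
    return c,e[1],k.sum()
for t,f,P in(("start","top0",(.562,.029,.076)),("tilted","e_top",(.54,.146,.067)),("now","g_top",(.54,.15,.067))):
    c,ax,n=ring(cv2.imread(f"pics/{f}.png"),P); print(t,c.round(2),np.round(ax,1),n,ray(c,C,P[2])[:2].round(4))
E
python3 ring.py; python3 look.py|sed -n 3p
```

```text
start [275.56 186.66] [34.5 35.8] 78 [0.5615 0.0294]
tilted [226.05 191.68] [33.3 35.6] 78 [0.5384 0.146 ]
now [223.49 192.31] [34.2 35.8] 78 [0.5362 0.1518]
now cols 251.0 277.0 rows 166.4 183.5 size [26.  17.1]
```

Run:
```python
from h import *
for n in("top","side"):
    C=cam(n); im=cv2.imread(f"pics/{n}0.png")
    c=np.array([[.48,.09],[.60,.09],[.60,.21],[.48,.21]]); k=4000
    for z,lo,hi in((.03,41,46),(.021,33,37)):
        src=np.float32([proj([*p,z],C) for p in c]); dst=np.float32((c-[.48,.09])*k)
        w=cv2.GaussianBlur(cv2.warpPerspective(cv2.cvtColor(im,6),cv2.getPerspectiveTransform(src,dst),(480,480),flags=2),(0,0),4)
        w=cv2.createCLAHE(4,(4,4)).apply(w)
        h=cv2.HoughCircles(w,cv2.HOUGH_GRADIENT,2,4,param1=60,param2=15,minRadius=lo*4,maxRadius=hi*4)
        print(n,z,None if h is None else [(round(.48+a/k,4),round(.09+b/k,4),round(q/k,4)) for a,b,q in h[0][:5]])
```

```text
top 0.03 [(np.float32(0.5388), np.float32(0.1492), np.float32(0.0423)), (np.float32(0.5388), np.float32(0.1502), np.float32(0.0428)), (np.float32(0.5382), np.float32(0.1523), np.float32(0.044)), (np.float32(0.5388), np.float32(0.1533), np.float32(0.0446)), (np.float32(0.5398), np.float32(0.1512), np.float32(0.0446))]
top 0.021 [(np.float32(0.5357), np.float32(0.1468), np.float32(0.0367)), (np.float32(0.5352), np.float32(0.1453), np.float32(0.035)), (np.float32(0.5328), np.float32(0.1458), np.float32(0.0334)), (np.float32(0.5348), np.float32(0.1463), np.float32(0.0362)), (np.float32(0.5362), np.float32(0.1453), np.float32(0.0362))]
side 0.03 [(np.float32(0.5532), np.float32(0.1398), np.float32(0.0452)), (np.float32(0.5572), np.float32(0.1418), np.float32(0.043)), (np.float32(0.5547), np.float32(0.1402), np.float32(0.044)), (np.float32(0.5942), np.float32(0.0912), np.float32(0.0457)), (np.float32(0.5552), np.float32(0.1393), np.float32(0.043))]
side 0.021 [(np.float32(0.5858), np.float32(0.1013), np.float32(0.0362)), (np.float32(0.5877), np.float32(0.1022), np.float32(0.0367)), (np.float32(0.5788), np.float32(0.0958), np.float32(0.0345)), (np.float32(0.5862), np.float32(0.0998), np.float32(0.0362)), (np.float32(0.5882), np.float32(0.1038), np.float32(0.0362))]
```

Relative to the hollow, which the top view puts at (0.539, 0.151), the planter is home and upright but about 2.5 mm to the -x side. There's plenty of time, so I'll give it a gentle contact-referenced nudge of about 2 mm toward the centre.

Emit:
{"op": "send_rows", "data": {
  "steps": [
    {"dp": [-40,-25,0],"roll": -0.1,"jaw": 45},
    {"dp": [-85,-50,0],"roll": -0.22,"jaw": 45},
    {"dp": [-130,-75,0],"roll": -0.35,"jaw": 45},
    {"dp": [-175,-98,0],"roll": -0.48,"jaw": 45},
    {"dp": [-220,-119,0],"roll": -0.6,"jaw": 45}
  ]
}}

```text
time_s: 18.65
tcp_pos: [0.4721, -0.2452, 0.2039]
eef_rot: [-180.0, -0.0, -45.1]
contact_force: [1.3, 0.8, -0.8]
gripper_width: 0.0395
gripper_force: 0.0
```

```bash
python3 go.py .455 .176 .16 -17
```

```text
t 18.65 tcp [ 0.4721 -0.2452  0.2039] rot [-1.7997e+02 -2.0000e-02 -4.5060e+01] F [ 1.3  0.8 -0.8] w 0.0395
dp [-310.3 -285.4   43.9] roll -0.49
```

Emit:
{"op": "send_rows", "data": {
  "steps": [
    {"dp": [-35,-32,0],"roll": -0.1,"jaw": 45},
    {"dp": [-70,-64,0],"roll": -0.2,"jaw": 45},
    {"dp": [-105,-97,0],"roll": -0.3,"jaw": 45},
    {"dp": [-140,-129,0],"roll": -0.4,"jaw": 45},
    {"dp": [-175,-161,0],"roll": -0.49,"jaw": 45}
  ]
}}

```text
time_s: 19.27
tcp_pos: [0.4627, -0.0078, 0.204]
eef_rot: [-180.0, -0.0, -17.0]
contact_force: [0.8, -0.2, 0.9]
gripper_width: 0.0394
gripper_force: 0.0
```

```bash
python3 go.py .455 .176 .16 -17
```

```text
t 19.27 tcp [ 0.4627 -0.0078  0.204 ] rot [-1.7996e+02 -4.0000e-02 -1.7040e+01] F [ 0.8 -0.2  0.9] w 0.0394
dp [ -61.2 -173.5   44.1] roll -0.001
```

Emit:
{"op": "send_rows", "data": {
  "steps": [
    {"dp": [-20,-45,0],"roll": 0,"jaw": 45},
    {"dp": [-40,-95,0],"roll": 0,"jaw": 45},
    {"dp": [-61,-140,20],"roll": 0,"jaw": 45},
    {"dp": [-61,-173,44],"roll": 0,"jaw": 45},
    {"dp": [-61,-173,80],"roll": 0,"jaw": 45}
  ]
}}

```text
time_s: 19.9
tcp_pos: [0.457, 0.1768, 0.1239]
eef_rot: [-179.8, -0.1, -17.1]
contact_force: [0.1, -0.1, -0.5]
gripper_width: 0.0393
gripper_force: 0.0
```

```bash
python3 go.py .455 .176 .054 -17
```

```text
t 19.9 tcp [0.457  0.1768 0.1239] rot [-1.7983e+02 -1.1000e-01 -1.7060e+01] F [ 0.1 -0.1 -0.5] w 0.0393
dp [-1.8  1.5 69.8] roll -0.001
```

Emit:
{"op": "send_rows", "data": {
  "steps": [
    {"dp": [-2,1,25],"roll": 0,"jaw": 45},
    {"dp": [-2,1,55],"roll": 0,"jaw": 45},
    {"dp": [-2,1,70],"roll": 0,"jaw": 45},
    {"dp": [10,1,70],"roll": 0,"jaw": 45},
    {"dp": [20,1,70],"roll": 0,"jaw": 45}
  ]
}}

```text
time_s: 20.52
tcp_pos: [0.4764, 0.1667, 0.0546]
eef_rot: [-179.9, -0.1, -17.3]
contact_force: [-0.4, 0.3, 0.1]
gripper_width: 0.0399
gripper_force: 0.0
```

Emit:
{"op": "send_rows", "data": {
  "steps": [
    {"dp": [1.5,0,0],"roll": 0,"jaw": 45},
    {"dp": [3,0,0],"roll": 0,"jaw": 45}
  ]
}}

```text
time_s: 20.78
tcp_pos: [0.4785, 0.165, 0.0543]
eef_rot: [-180.0, -0.0, -17.4]
contact_force: [-0.8, -0.3, -0.6]
gripper_width: 0.0391
gripper_force: 0.0
```

Emit:
{"op": "send_rows", "data": {
  "steps": [
    {"dp": [1,0,0],"roll": 0,"jaw": 45},
    {"dp": [2,0,0],"roll": 0,"jaw": 45}
  ]
}}

```text
time_s: 21.02
tcp_pos: [0.4801, 0.1644, 0.0539]
eef_rot: [-180.0, -0.0, -17.3]
contact_force: [-0.4, -0.6, -0.1]
gripper_width: 0.0395
gripper_force: 0.0
```

Emit:
{"op": "send_rows", "data": {
  "steps": [
    {"dp": [1,0,0],"roll": 0,"jaw": 45},
    {"dp": [2,0,0],"roll": 0,"jaw": 45}
  ]
}}

```text
time_s: 21.28
tcp_pos: [0.482, 0.1638, 0.0538]
eef_rot: [-180.0, -0.0, -17.3]
contact_force: [-0.4, -0.1, -0.0]
gripper_width: 0.0392
gripper_force: 0.0
```

Emit:
{"op": "send_rows", "data": {
  "steps": [
    {"dp": [0,-2,0],"roll": 0,"jaw": 45},
    {"dp": [0,-4,0],"roll": 0,"jaw": 45}
  ]
}}

```text
time_s: 21.52
tcp_pos: [0.4833, 0.1678, 0.0538]
eef_rot: [180.0, -0.0, -17.3]
contact_force: [0.3, 0.3, 0.0]
gripper_width: 0.0389
gripper_force: 0.0
```

Emit:
{"op": "send_rows", "data": {
  "steps": [
    {"dp": [1,0,0],"roll": 0,"jaw": 45},
    {"dp": [2,0,0],"roll": 0,"jaw": 45}
  ]
}}

```text
time_s: 21.78
tcp_pos: [0.4851, 0.167, 0.0537]
eef_rot: [180.0, 0.0, -17.3]
contact_force: [0.2, 0.2, -0.6]
gripper_width: 0.0395
gripper_force: 0.0
```

Emit:
{"op": "send_rows", "data": {
  "steps": [
    {"dp": [1,0,0],"roll": 0,"jaw": 45},
    {"dp": [2,0,0],"roll": 0,"jaw": 45}
  ]
}}

```text
time_s: 22.02
tcp_pos: [0.4871, 0.1664, 0.0538]
eef_rot: [-180.0, -0.0, -17.4]
contact_force: [-0.3, 1.1, -0.3]
gripper_width: 0.0392
gripper_force: 0.0
```

Emit:
{"op": "send_rows", "data": {
  "steps": [
    {"dp": [1,0,0],"roll": 0,"jaw": 45},
    {"dp": [2,0,0],"roll": 0,"jaw": 45}
  ]
}}

```text
time_s: 22.28
tcp_pos: [0.4886, 0.1657, 0.0536]
eef_rot: [180.0, 0.0, -17.4]
contact_force: [-1.7, 1.5, -1.5]
gripper_width: 0.0396
gripper_force: 1.3
```

Emit:
{"op": "send_rows", "data": {
  "steps": [
    {"dp": [1,0,0],"roll": 0,"jaw": 45},
    {"dp": [1,0,0],"roll": 0,"jaw": 45}
  ]
}}

```text
time_s: 22.52
tcp_pos: [0.4898, 0.1655, 0.0536]
eef_rot: [180.0, 0.0, -17.4]
contact_force: [-1.5, 1.1, -0.7]
gripper_width: 0.0393
gripper_force: 1.1
```

Emit:
{"op": "send_rows", "data": {
  "steps": [
    {"dp": [1,0,0],"roll": 0,"jaw": 45},
    {"dp": [1,0,0],"roll": 0,"jaw": 45}
  ]
}}

```text
time_s: 22.78
tcp_pos: [0.4908, 0.1652, 0.0537]
eef_rot: [180.0, 0.0, -17.3]
contact_force: [-1.7, 2.4, -1.1]
gripper_width: 0.0392
gripper_force: 1.1
```

Contact was felt and the planter moved 2–3 mm. I'll back off and check.

Emit:
{"op": "send_rows", "data": {
  "steps": [
    {"dp": [-10,0,0],"roll": 0,"jaw": 45},
    {"dp": [-35,0,0],"roll": 0,"jaw": 45},
    {"dp": [-45,0,-30],"roll": 0,"jaw": 45},
    {"dp": [-45,0,-80],"roll": 0,"jaw": 45},
    {"dp": [-45,0,-130],"roll": 0,"jaw": 45}
  ]
}}

```text
time_s: 23.4
tcp_pos: [0.4473, 0.1785, 0.1854]
eef_rot: [180.0, -0.0, -17.3]
contact_force: [0.8, 0.7, -0.5]
gripper_width: 0.0398
gripper_force: 0.0
```

Emit:
{"op": "send_rows", "data": {
  "steps": [
    {"dp": [5,55,0],"roll": 0,"jaw": 45},
    {"dp": [15,110,0],"roll": 0,"jaw": 45},
    {"dp": [20,165,0],"roll": 0,"jaw": 45},
    {"dp": [20,220,0],"roll": 0,"jaw": 45},
    {"dp": [20,275,0],"roll": 0,"jaw": 45}
  ]
}}

```text
time_s: 24.02
tcp_pos: [0.384, -0.0912, 0.1841]
eef_rot: [-180.0, -0.1, -17.3]
contact_force: [0.8, 0.0, 0.5]
gripper_width: 0.0393
gripper_force: 0.0
```

Emit:
{"op": "send_rows", "data": {
  "steps": [
    {"dp": [-5,55,0],"roll": 0,"jaw": 45},
    {"dp": [-10,110,0],"roll": 0,"jaw": 45},
    {"dp": [-20,165,0],"roll": 0,"jaw": 45},
    {"dp": [-30,220,0],"roll": 0,"jaw": 45},
    {"dp": [-30,270,0],"roll": 0,"jaw": 45}
  ]
}}

```text
time_s: 24.65
tcp_pos: [0.2744, -0.3399, 0.1843]
eef_rot: [180.0, -0.1, -17.4]
contact_force: [1.4, -0.2, -0.1]
gripper_width: 0.0393
gripper_force: 0.0
```

```bash
python3 ring.py; python3 look.py
```

```text
start [275.56 186.66] [34.5 35.8] 78 [0.5615 0.0294]
tilted [226.05 191.68] [33.3 35.6] 78 [0.5384 0.146 ]
now [224.41 191.73] [34.3 35.7] 80 [0.5378 0.1499]
start cols 273.4 301.2 rows 185.5 205.0 size [27.9 19.5]
before cols 251.5 278.6 rows 167.5 182.5 size [27.1 15. ]
now cols 251.5 277.9 rows 166.0 183.8 size [26.4 17.8]
exp [271.6 187.8] [300.8 206.2]
exp [250.3 168. ] [277.8 184.4]
```

```bash
python3 -c "
from plant import r
print(r.close_job())"
```

```text
the job is handed in; nothing more can be done
None
```

The planter was slid into the wide dish, and the last images show it upright, at home height and within about 2 mm of centre; the arm is clear, no other object was touched, and I handed the job in at about 25 s.

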